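Lay the standing colour bottles down in their box and shut the lid

ROBOT

A 6-joint arm with a two-finger parallel gripper is mounted at the origin on the work surface; the furniture and walls round the work are solid. World frame = base frame: x ahead of the robot, y to its left, z up, the work surface at z = 0. Lengths are in m, angles in rad, forces in N, time in s.
With the tool pointing down it reaches from about 0.35 to 0.725 m from the base axis. Payload 4.3 kg.
Tool frame: the origin (TCP) lies at the very end of the fingers, on their centre line; the grasp point (between the pads) lies 19 mm behind it; z points along the fingers, y is the line along which they close (so a half turn about z gives the same grasp; the last joint's range is limited). The gripper opens to 85 mm and grips with 20 to 120 N. Pads are 22 mm wide; open, the fingers measure 114 mm over their backs; the gripper's body (76 mm by 85 mm) begins 54 mm behind the grasp point. The pads swing forward as they close: fully open they stand 13 mm farther back than shut.
Start: joints at [1.008, 0.377, 0.081, 1.274, 0, 1.46], TCP at [0.252, 0.517, 0.231] pointing down, gripper open.
Joint ranges: [-2.72, 2.72], [-0.84, 1.66], [-1.02, 1.22], [-1.77, 2.12], [-1.37, 1.28], [-3.14, 3.14]. Speed limits (rad/s): [2.57, 2.57, 3.14, 3.14, 3.14, 3.14].

INTERFACE

Orientations are given as a rotation vector (axis times angle).
In Python, from rig import bot gives the robot as it stands.
- The arm moves only by the shell command python3 -m jog 'ROWS' [FORCE]. ROWS is JSON, one flat list of numbers, 5 for each row, row after row: the opening, from 0 (shut) to 1 (fully open), then the shift along the tool's x, y, z scaled (see below), then the turn about the tool's z scaled (see below). A call has 1 to 20 rows; each row shifts and turns the commanded pose from where the row before left it, along the tool's axes as they then stand; what a row does not reach is not made up. The controller multiplies each number of a shift by 0.05 m and each number of a turn by 180 degrees. A row lasts 1/8 s, in which the tool goes at most 62.5 mm and 10.7 degrees, less where a joint would pass 70% of its speed; a pose out of reach is approached as far as the arm can. A call with a number of a shift or a turn outside -1 to 1 is refused whole. A call with a gripper value outside its range is refused whole. The fingers move at their own pace and stop on an object; FORCE is the grip in N (left out, the last holds). Time passes only in rows, so rows that do not move let the fingers close. It gives the time, the measured TCP pose, the force, the opening and the grip force at its end, in the units of the state.
- bot.observe(): the state, without advancing time (a new reading comes with each control period).
- bot.read_camera(name): name is "scene" or "top"; returns the picture (420x560x3 uint8, red, green, blue); there is no depth.
- bot.calibration(name): a dict with "fov_y" (degrees; the focal length in pixels is half the picture's height over the tangent of half this angle, whatever the lens; pixels are square), "cx", "cy" (the principal point, pixels), "camera_from_world" (4x4, takes a point from world to camera coordinates). Camera axes: x right, y down, z forward; pixel columns grow to the right and rows downward; lengths in m; the calibration is good to about 2 mm. A picture is of the moment at which its call begins. calibration takes no time and is no camera call.
- bot.job_done(): hands the job in; it is judged then, once.
The state is a dict: "time": time; "joint_pos": joint angles; "dq": joint speeds; "joint_efforts": joint torques, N m; "tcp_pos": TCP position; "ee_rot": TCP orientation; "contact_force": force on the tool from outside, world axes, zero at the start; "torque": the same for the moment, N m; "finger_gap": finger opening in m; "gripper_force": force on a finger pad.
Only numpy, scipy, OpenCV 4.12 (cv2) and the standard library are available. Lean on these libraries where they do the work, as an engineer would, in place of code of your own. Each camera call takes 0.05 s, during which the arm holds its last target. There are 200 camera calls.

TASK

Pack the food-colour box for storing: the red and the blue bottle stand too tall in it for the lid, so first push each one over with the fingers so that it lies flat on the grey pad in the box like the green one, none on top of another. Only then swing the lid over by pushing it and press it fully shut. Do not pick the bottles up or knock them down with the lid, and leave everything outside the box where it is.

Things in the scene. Friction and masses are not known exactly. Their poses are not given: they have to be found in the camera images.
- kit_box: clear plastic box, 184x281x64, that stands firm. Origin: centre of its underside on the worktop; x points to the hinge at the back, y along the 281 side. Its floor is a grey foam pad whose top is 18 above the worktop, clear for about x -65 to +61, y -105 to +101; walls reach 58 above the worktop. Shut, 40 is left above the pad: bottles must lie flat, none upon another
- kit_box_lid (a joint): the box's clear flat lid, 168 from hinge to front edge, 278 wide, 4.5 thick. Value: opening angle, 0 = fully shut, 1.57 = upright, 1.92 = leaning back against its stop. A stiff hinge (about 0.16 N m, roughly 1 N at the edge): it stays at nearly any angle and must be pushed all the way down. No catch
- kit_box_hinge (a point): middle of the lid's hinge line, which runs along the box's y, 61 above the worktop at box x +89
- lid_front (a point): middle of the lid's front (free) edge, on its outer face, 173 from the hinge line
- red_bottle: dark red dropper bottle with a white cap, 33x33x81: body 33 diameter up to 56, then a tapering cap about 21 diameter up to 81. About 30 g. Origin: centre of its base; z runs along the bottle to the cap. Starts standing on the pad. Pushed on the cap it tips, not slides, and falls once it leans over about 25 degrees. Lying it is 33 high and can roll.
- blue_bottle: blue dropper bottle with a black cap, 33x33x81: body 33 diameter up to 56, then a tapering cap about 21 diameter up to 81. About 30 g. Origin: centre of its base; z runs along the bottle to the cap. Starts standing on the pad. Pushed on the cap it tips, not slides, and falls once it leans over about 25 degrees. Lying it is 33 high and can roll.
- green_bottle: green dropper bottle with a white cap, 33x33x81: body 33 diameter up to 56, then a tapering cap about 21 diameter up to 81. About 30 g. Origin: centre of its base; z runs along the bottle to the cap. Already lies at one end (the -y end) of the box, across it, on its side
- red_bottle_mid (a point): point on the axis of the red bottle halfway along it, 40 from its base
- blue_bottle_mid (a point): point on the axis of the blue bottle halfway along it, 40 from its base
- green_bottle_mid (a point): point on the axis of the green bottle halfway along it, 40 from its base
- yellow_bottle: yellow dropper bottle with a white cap, 38x38x94, standing on the worktop outside the box. Origin: centre of its underside, z up. Not part of the job
- brown_bottle: dark brown dropper bottle with a red cap, 38x38x94, standing on the worktop outside the box. Origin: centre of its underside, z up. Not part of the job
- sugar_basket: brittle basket of golden sugar ribbons, 128x120x93. Origin: centre of its underside, z up. Not part of the job
- small_cutter: tinned ring cutter, 38x38x32. Origin: centre of its underside, z up. Not part of the job
Not all that is in view belongs to the job. What is shaped like the blue_bottle but purple is not meant.

How it is judged:
By the outcome, as a careful person would: the job done as asked, in the order asked, and still so for the second after the job is handed in, with the robot touching nothing.
It also fails if it takes over 58 s, if anything falls off the work surface, if the arm or the gripper's body presses on something with over 40 N, if the wrist force passes 120 N, or if a joint passes its speed limit or range.

## Working session

There is one attempt and no reset: what is moved stays moved. The work goes in short steps, Python scripts to look and compute and a shell command to move; the robot and the scene stay as the last step left them, time stands still between calls to the robot, and variables do not carry over. Pictures are saved under pics/ and viewed, at most 10 in all, crops included, and the job is handed in when it is done.

```bash
mkdir -p pics; python3 - <<'E'
from rig import bot
import cv2,numpy as np
s=bot.observe();print(s)
for n in("scene","top"):
    im=bot.read_camera(n);cv2.imwrite(f"pics/{n}0.png",im[:,:,::-1]);c=bot.calibration(n);print(n,c)
E
```

```text
{'time': 0.0, 'joint_pos': array([ 1.00773497e+00,  3.78028924e-01,  7.96634121e-02,  1.27437878e+00,
       -2.33186965e-05,  1.46051038e+00]), 'dq': array([ 0.00030492, -0.0005566 , -0.000977  ,  0.00077198, -0.0006376 ,
       -0.00109914]), 'joint_efforts': array([-6.37429439e-04, -4.63597190e+01,  2.69880599e+01,  2.05833488e-02,
       -2.28405156e-04,  3.50421132e-07]), 'tcp_pos': array([0.25119744, 0.51652911, 0.23039487]), 'ee_rot': array([-7.05018520e-01, -3.06082346e+00,  2.89959992e-03]), 'contact_force': array([0.53347947, 0.54235527, 0.29516722]), 'torque': array([-0.05508662, -0.00631969, -0.04249681]), 'gripper_force': 0.0, 'finger_gap': 0.08550323799116066}
scene {'fov_y': 53.855093431208395, 'cx': 281.6036945224829, 'cy': 211.36285462871123, 'camera_from_world': array([[ 0.50637481, -0.86220273, -0.01382062, -0.18035534],
       [-0.50953825, -0.28624677, -0.81143919,  0.28244222],
       [ 0.69566898,  0.4179345 , -0.58427342,  0.77583572],
       [ 0.        ,  0.        ,  0.        ,  1.        ]])}
top {'fov_y': 56.646544640035856, 'cx': 274.52255093637694, 'cy': 205.96851675853264, 'camera_from_world': array([[ 0.00546577, -0.99991776,  0.01160136,  0.0449477 ],
       [-0.99084147, -0.00698073, -0.13484976,  0.41163866],
       [ 0.13491966, -0.01075805, -0.99079814,  1.06184104],
       [ 0.        ,  0.        ,  0.        ,  1.        ]])}
```

View pics/scene0.png

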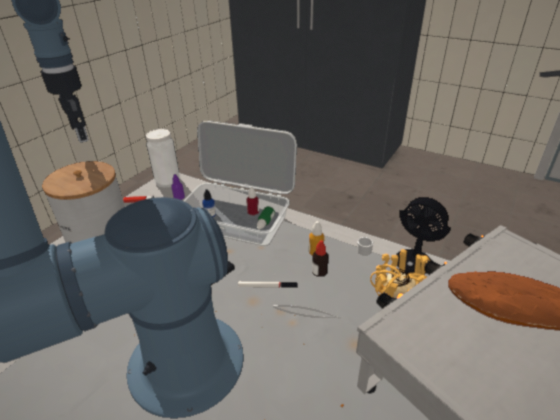

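View pics/top0.png

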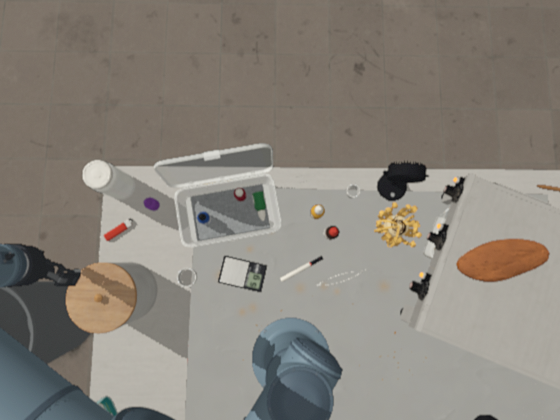

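The scene view shows the box with its lid leaning back. The top view shows the blue cap near (203,217), the red bottle's cap near (240,195), and the green bottle near (261,203). The box rim spans roughly (176..280, 176..246). I'll measure these next.

```bash
cat > h.py <<'E'
from rig import bot
import cv2,numpy as np
def K(n):
    c=bot.calibration(n);f=210/np.tan(np.radians(c["fov_y"]/2));return f,c["cx"],c["cy"],np.array(c["camera_from_world"])
def ray(n,u,v):
    f,cx,cy,T=K(n);R=T[:3,:3];d=R.T@np.array([(u-cx)/f,(v-cy)/f,1]);return -R.T@T[:3,3],d
def onz(n,u,v,z):
    o,d=ray(n,u,v);return o+d*(z-o[2])/d[2]
def tri(a,b):
    (o,d),(p,e)=ray("scene",*a),ray("top",*b)
    t=np.linalg.lstsq(np.c_[d,-e],p-o,rcond=None)[0];A=o+d*t[0];B=p+e*t[1];return (A+B)/2,np.linalg.norm(A-B)
def proj(n,P):
    f,cx,cy,T=K(n);q=T[:3,:3]@np.array(P)+T[:3,3];return q[0]/q[2]*f+cx,q[1]/q[2]*f+cy
def blobs(im,roi):
    x0,y0,x1,y1=roi;h=cv2.cvtColor(im,cv2.COLOR_RGB2HSV)
    for nm,lo,hi in(("red",(165,100,40),(180,255,255)),("red0",(0,130,40),(6,255,255)),("blue",(100,110,30),(122,255,255)),("green",(55,100,30),(90,255,255)),("dark",(0,0,0),(180,255,40))):
        m=cv2.inRange(h,lo,hi);k=np.zeros_like(m);k[y0:y1,x0:x1]=255;m&=k
        n,_,st,ce=cv2.connectedComponentsWithStats(m)
        for i in range(1,n):
            if st[i,4]>8:print(nm,st[i],ce[i].round(1))
E
python3 - <<'E'
from h import *
a=cv2.imread("pics/scene0.png");b=cv2.imread("pics/top0.png")
print("scene");blobs(a[:,:,::-1].copy(),(180,160,300,245));print("top");blobs(b[:,:,::-1].copy(),(150,140,285,250))
c=cv2.resize(b[135:255,145:295],None,fx=5,fy=5,interpolation=2);d=cv2.resize(a[115:245,170:310],None,fx=4.5,fy=4.5,interpolation=2)
cv2.imwrite("pics/t0c.png",c);cv2.imwrite("pics/s0c.png",d)
E
```

```text
scene
red [247 197  12  18 163] [252.2 205.8]
blue [203 199  11   9  77] [207.9 202.6]
green [259 207  14  17 116] [266.2 214. ]
dark [205 191   5   8  34] [206.9 195. ]
top
red [234 189  12  12  54] [240.5 196.3]
blue [198 212  11  11  61] [203.6 217.7]
green [253 192  12  18 159] [258.9 200.5]
dark [200 215   5   5  21] [202.2 217. ]
```

View pics/t0c.png

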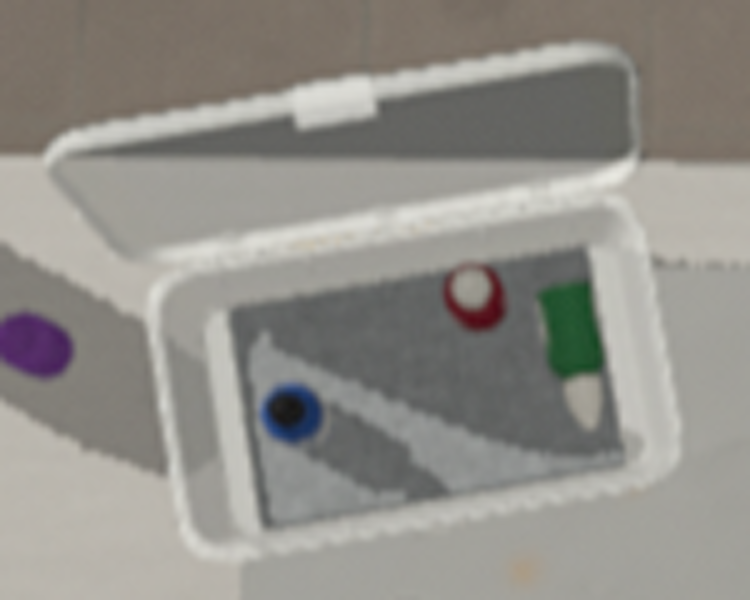

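View pics/s0c.png

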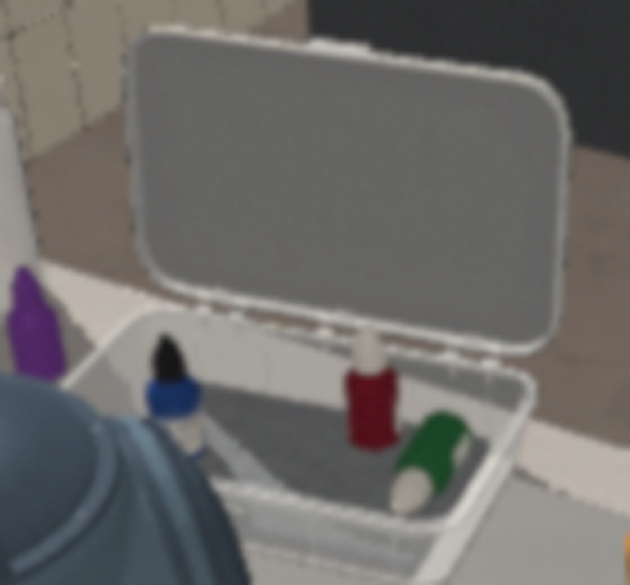

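The crops show the pad corners at top-crop (230,310), (590,250), (623,465) and (265,527). The red cap centre is at (472,287), the blue cap centre at (290,408), and green lies along the right end with its cap at (587,405).

```bash
python3 - <<'E'
from h import *
T=lambda u,v:(u/5+145,v/5+135); S=lambda u,v:(u/4.5+170,v/4.5+115)
np.set_printoptions(precision=4,suppress=True)
# pad corners: left-back,right-back,right-front,left-front ; box y: image-left = +y
pc=np.array([onz("top",*T(*p),.018)[:2] for p in[(230,310),(590,250),(623,465),(265,527)]])
bx=np.array([[61,101],[61,-105],[-65,-105],[-65,101]])/1e3
def fit(B,W):
    b=B-B.mean(0);w=W-W.mean(0);th=np.arctan2((b[:,0]*w[:,1]-b[:,1]*w[:,0]).sum(),(b*w).sum())
    R=np.array([[np.cos(th),-np.sin(th)],[np.sin(th),np.cos(th)]]);t=W.mean(0)-R@B.mean(0);return th,t,np.linalg.norm((B@R.T+t-W),axis=1),R
th,t,e,R=fit(bx,pc);print("pad fit",th,t,e,pc)
# rim lines: side midpoints outer at z .058
m=[onz("top",*T(*p),.055)[:2] for p in[(168,420),(660,335),(435,517)]]
print("rim mids L,R,F",m,[R.T@(q-t) for q in m])
print("lid front mid",tri(S(340,47),T(335,88)),"hingeends",onz("top",*T(175,262),.061),onz("top",*T(635,188),.061))
def rep(n,P):print(n,P,"box",R.T@(P[:2]-t))
for n,s,tt in(("redcap",S(372,335),T(472,284)),("bluecap",S(167,342),T(288,409)),):
    P,er=tri(s,tt);print(er);rep(n,P);rep(n+" z99",onz("top",*tt,.097))
rep("redbody",onz("top",*T(475,297),.074));rep("bluebody",onz("top",*T(292,413),.074))
for n,p in(("gbase",(560,288)),("gtop",(588,428)),("gR",(600,330)),("gL",(547,340))):rep(n,onz("top",*T(*p),.035))
rep("purple",onz("top",*T(40,345),.09))
E
```

```text
pad fit 0.17642707481108869 [0.3951 0.1734] [0.0009 0.0011 0.0024 0.0021] [[0.4365 0.2833]
 [0.4725 0.0805]
 [0.3503 0.0609]
 [0.3145 0.2597]]
rim mids L,R,F [array([0.3702, 0.3071]), array([0.4186, 0.0411]), array([0.3187, 0.1618])] [array([-0.001,  0.136]), array([-0.0001, -0.1344]), array([-0.0772,  0.0019])]
lid front mid (array([0.506 , 0.1933, 0.2363]), np.float64(0.0015013118489095828)) hingeends [0.456  0.3052 0.061 ] [0.4991 0.0553 0.061 ]
0.004674767994406191
redcap [0.441  0.1392 0.0927] box [ 0.0392 -0.0417]
redcap z99 [0.4388 0.1407 0.097 ] box [ 0.0373 -0.0398]
0.002047069123844867
bluecap [0.3729 0.2345 0.0965] box [-0.0112  0.064 ]
bluecap z99 [0.3722 0.2352 0.097 ] box [-0.0118  0.0648]
redbody [0.4357 0.1409 0.074 ] box [ 0.0343 -0.0392]
bluebody [0.3725 0.237  0.074 ] box [-0.0111  0.0666]
gbase [0.4476 0.0967 0.035 ] box [ 0.0382 -0.0848]
gtop [0.3693 0.0803 0.035 ] box [-0.0417 -0.0871]
gR [0.4241 0.0742 0.035 ] box [ 0.0111 -0.1028]
gL [0.4183 0.1036 0.035 ] box [ 0.0105 -0.0728]
purple [0.4058 0.3674 0.09  ] box [0.0446 0.1891]
```

Box: centre (0.395, 0.173), yaw 0.176. In box coordinates, red stands at about (36,-40) and blue at (-11,66). Red can fall towards +y and blue towards -y, side by side. I'll turn the tool to align with the box (tool x = -box x, tool y = box y) and approach from blue's +y side.

```bash
cat >> h.py <<'E'
th=.1764;RB=np.array([[np.cos(th),-np.sin(th)],[np.sin(th),np.cos(th)]]);tB=np.array([.3951,.1734])
def st():
    s=bot.observe();p=s["tcp_pos"];q=RB.T@(p[:2]-tB)
    R=cv2.Rodrigues(np.array(s["ee_rot"]))[0]
    print("t",s["time"],"box mm",(q*1e3).round(1),"z",round(p[2]*1e3,1),"yaw",np.degrees(np.arctan2(R[1,0],R[0,0])).round(2),"want",round(180+np.degrees(th),2)-360,"F",np.round(s["contact_force"],1),"gap",s["finger_gap"])
E
python3 -m jog '[0,0,0,0,-0.05, 0,0,0,0,-0.05, 0,0,0,0,-0.05, 0,0,0,0,-0.05, 0,0,-0.6,0,0, 0,0,-0.6,0,0, 0,0,-0.6,0,0, 0,0,-0.6,0,0, 0,-0.3,-0.6,0,0, 0,-0.3,-0.6,0,0, 0,-0.4,-0.6,0,0, 0,-0.4,-0.6,0,0,0,0,0,0,0]'; python3 -c "from h import *;st()"
```

```text
time: 1.72
tcp_pos: [0.3634, 0.2916, 0.2309]
ee_rot: [0.27, -3.13, 0.001]
contact_force: [0.0, -0.3, -0.3]
finger_gap: -0.0001
gripper_force: 0.0
t 1.725 box mm [-10.5 121.9] z 230.9 yaw -170.16 want -169.89 F [ 0.  -0.3 -0.3] gap -7.701323505474882e-05
```

```bash
python3 -m jog '[0,0,-0.28,0.6,0, 0,0,0,0.6,0, 0,0,0,0.6,0, 0,0,0,0.6,0, 0,0,0,0.56,0, 0,0,0,0,0, 0,0,-0.2,0,0, 0,0,-0.2,0,0, 0,0,-0.2,0,0, 0,0,-0.2,0,0, 0,0,-0.2,0,0, 0,0,-0.2,0,0, 0,0,-0.1,0,0, 0,0,0,0,0]'; python3 - <<'E'
from h import *
st();im=bot.read_camera("top");cv2.imwrite("pics/t1.png",im[:,:,::-1]);blobs(im,(150,140,285,250))
im=bot.read_camera("scene");print("scene");cv2.imwrite("pics/s1.png",im[:,:,::-1]);blobs(im,(180,160,300,245))
E
```

```text
time: 3.48
tcp_pos: [0.3762, 0.2149, 0.0833]
ee_rot: [0.274, -3.129, -0.0]
contact_force: [-0.3, 0.4, 0.3]
finger_gap: 0.0
gripper_force: 0.0
t 3.475 box mm [-11.3  44.2] z 83.3 yaw -169.98 want -169.89 F [-0.3  0.4  0.3] gap 9.330372791554827e-06
red [234 189  12  12  54] [240.5 196.3]
blue [223 214   7   6  29] [225.9 216.3]
green [253 192  12  18 158] [258.9 200.5]
dark [212 204  10  17  42] [216.9 212.4]
dark [230 210   9   6  31] [233.4 212. ]
scene
red [247 197  12  18 164] [252.3 205.8]
blue [215 205  18  14 115] [226.1 210.8]
green [259 207  14  17 116] [266.2 214. ]
dark [189 160  42  34 614] [210.  171.4]
dark [233 211   9   7  43] [236.5 214. ]
```

```bash
python3 -m jog '[0,0,0,-0.6,0, 0,0,0,-0.6,0, 0,-0.3,-0.5,0,0, 0,-0.3,-0.5,0,0, 0,-0.34,-0.5,0,0, 0,0,-0.5,0,0, 0,0,-0.48,0,0, 0,0,0,0.6,0, 0,0,0,0.6,0, 0,0,0,0,0]'; python3 - <<'E'
from h import *
st();im=bot.read_camera("top");blobs(im,(150,140,285,250))
cv2.imwrite("pics/t2.png",cv2.resize(im[135:255,145:295,::-1],None,fx=4,fy=4,interpolation=2))
E
```

```text
time: 4.82
tcp_pos: [0.4417, 0.1014, 0.0815]
ee_rot: [0.276, -3.124, -0.0]
contact_force: [-0.1, -0.1, 1.0]
finger_gap: 0.0
gripper_force: 0.0
t 4.825 box mm [ 33.3 -79.1] z 81.5 yaw -169.92 want -169.89 F [-0.1 -0.1  1. ] gap 3.4556897616521495e-05
```

View pics/t2.png

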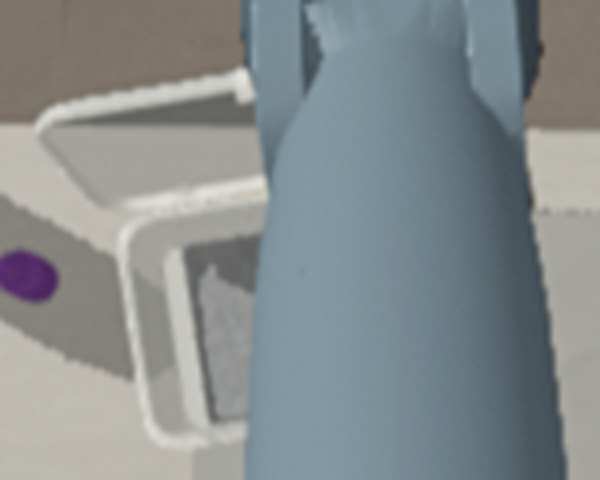

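The arm hides the view from above. I'll work out blue's lie from the earlier pixels and the scene view.

```bash
python3 - <<'E'
from h import *
B=lambda P:((RB.T@(P[:2]-tB))*1e3).round(1)
print(B(onz("top",225.9,216.3,.04)),B(onz("top",233.4,212,.035)))
im=bot.read_camera("scene");blobs(im,(180,160,300,245))
print(B(onz("scene",236.5,214,.035)))
cv2.imwrite("pics/s2.png",cv2.resize(im[115:245,170:310,::-1],None,fx=4,fy=4,interpolation=2))
E
```

```text
[-13.4  10.3] [ -4.5 -11.5]
red [247 197  11  18 163] [252.2 205.8]
blue [215 205  18  14 116] [226.1 210.9]
green [259 207  14  17 116] [266.2 214. ]
dark [241 160  44  34 641] [262.8 171.3]
dark [233 211   9   7  44] [236.5 214.1]
[ -2.8 -12.3]
```

View pics/s2.png

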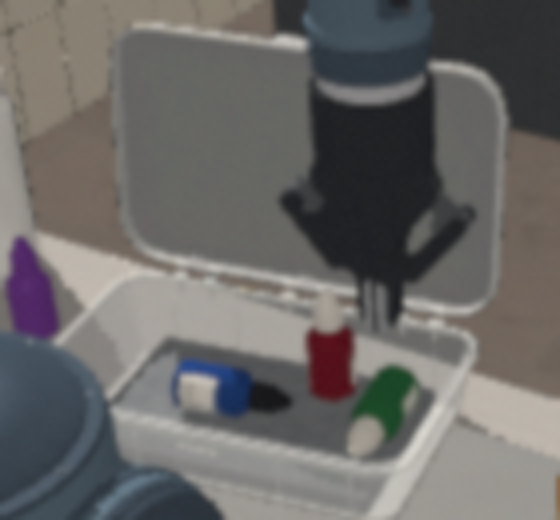

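Blue lies flat along box y (in the crop its body is near (215,388) and its cap near (270,397)). Red is still upright, with the finger on its -y side. Now I push red towards +y, slightly towards the hinge.

```bash
python3 -m jog '[0,0,0.2,0,0, 0,0,0.2,0,0, 0,-0.02,0.2,0,0, 0,-0.03,0.2,0,0, 0,-0.03,0.2,0,0, 0,-0.02,0.2,0,0, 0,0,0.1,0,0, 0,0,0,0,0, 0,0,0,0,0, 0,0,0,-0.6,0, 0,0,0,-0.6,0, 0,0,0,-0.6,0]'; python3 - <<'E'
from h import *
st();im=bot.read_camera("scene");blobs(im,(180,160,300,245))
cv2.imwrite("pics/s3.png",cv2.resize(im[115:245,170:310,::-1],None,fx=4,fy=4,interpolation=2))
E
```

```text
time: 6.42
tcp_pos: [0.4376, 0.1658, 0.1742]
ee_rot: [0.274, -3.129, 0.0]
contact_force: [-0.3, 0.6, 0.3]
finger_gap: -0.0002
gripper_force: 0.0
t 6.425 box mm [ 40.5 -15. ] z 174.2 yaw -169.98 want -169.89 F [-0.3  0.6  0.3] gap -0.00024028640649448047
red [231 197  19  14 178] [239.7 203.6]
blue [215 205  18  14 117] [226.1 210.9]
green [259 207  14  17 118] [266.1 214. ]
dark [233 211   9   7  44] [236.5 214.1]
```

View pics/s3.png

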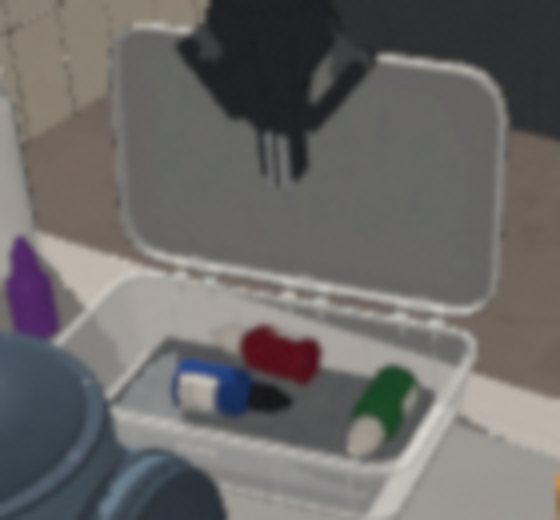

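Red is down beside blue, with its cap at crop (228,337). I'll move the arm aside and up to check from the top camera.

```bash
python3 -m jog '[0,0,0,-0.8,0, 0,0,0,-0.8,0, 0,0,0.7,-0.8,0, 0,0.3,0.7,0,0, 0,0.3,0.7,0,0, 0,0.3,0.7,0,0, 0,0.3,0.7,0,0,0,0.3,0,0,0,0,0.3,0,0,0,0,0,0,0,0]'; python3 - <<'E'
from h import *
B=lambda P:((RB.T@(P[:2]-tB))*1e3).round(1)
st();im=bot.read_camera("top");blobs(im,(150,140,285,250))
for u,v in((100,170),):print("roll",onz("top",u,v,.25))
cv2.imwrite("pics/t4.png",cv2.resize(im[135:255,145:295,::-1],None,fx=5,fy=5,interpolation=2))
print("red scene@.035",B(onz("scene",239.7,203.6,.038)))
E
```

```text
time: 7.72
tcp_pos: [0.3178, 0.3218, 0.2935]
ee_rot: [-0.275, 3.129, -0.0]
contact_force: [-0.7, -0.2, -0.4]
finger_gap: -0.0003
gripper_force: 0.0
t 7.725 box mm [-50.  159.6] z 293.5 yaw -169.97 want -169.89 F [-0.7 -0.2 -0.4] gap -0.00030305687726041487
red [216 190  18  11 123] [224.3 196.5]
blue [210 209  20  11 151] [220.1 213.5]
green [253 192  12  18 158] [258.9 200.5]
dark [230 210   8   6  33] [232.9 211.9]
roll [0.45949999 0.44070721 0.25      ]
red scene@.035 [40.3 -1.8]
```

View pics/t4.png

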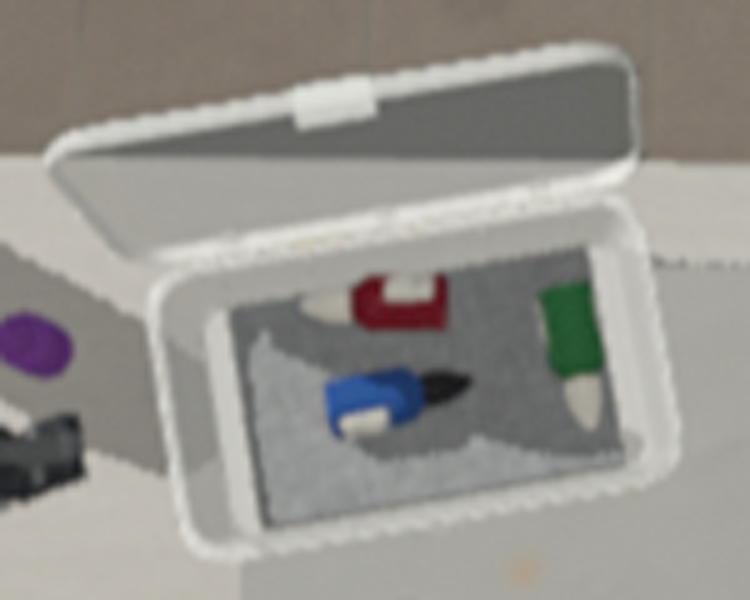

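All three bottles lie flat and clear of each other. Blue is at top-crop (375,402), red at (400,302) and green at (570,330), and the lid hasn't moved. Next I go over the lid and down behind it.

```bash
python3 -m jog '[0,-0.5,-0.4,0,0, 0,-0.5,-0.4,0,0, 0,-0.5,-0.4,0,0, 0,-0.5,-0.4,0,0, 0,-0.5,-0.4,0,0, 0,-0.5,-0.4,0,0, 0,-0.5,-0.4,0,0, 0,-0.5,-0.4,0,0, 0,0,0,0,0, 0,0,0,0.5,0, 0,0,0,0.5,0, 0,0,0,0.5,0, 0,0,0,0.4,0, 0,0,0,0,0]'; python3 -c "from h import *;st()"
```

```text
time: 9.52
tcp_pos: [0.5417, 0.1997, 0.1968]
ee_rot: [0.275, -3.126, 0.001]
contact_force: [-0.9, -0.5, 0.5]
finger_gap: -0.0002
gripper_force: 0.0
t 9.525 box mm [148.9   0.2] z 196.8 yaw -169.96 want -169.89 F [-0.9 -0.5  0.5] gap -0.0001549556624826517
```

```bash
python3 -m jog '[0,0.3,0,0,0, 0,0.3,0,0,0, 0,0.3,0,0,0, 0,0.3,0,0,0, 0,0.25,0,0,0, 0,0.25,0,0,0, 0,0.25,0,0,0, 0,0.25,0,0,0, 0,0.25,0.0,0.1,0,0,0.22,0,0.15,0, 0,0.22,0,0.17,0, 0,0.21,0,0.2,0, 0,0,0,0,0]'; python3 - <<'E'
from h import *
st();im=bot.read_camera("scene")
cv2.imwrite("pics/s5.png",cv2.resize(im[115:245,170:310,::-1],None,fx=4,fy=4,interpolation=2))
E
```

```text
time: 11.15
tcp_pos: [0.3888, 0.1727, 0.1666]
ee_rot: [0.275, -3.127, 0.001]
contact_force: [0.5, -0.7, -0.6]
finger_gap: -0.0002
gripper_force: 0.0
t 11.15 box mm [-6.3  0.4] z 166.6 yaw -169.93 want -169.89 F [ 0.5 -0.7 -0.6] gap -0.00016672474973743382
```

View pics/s5.png

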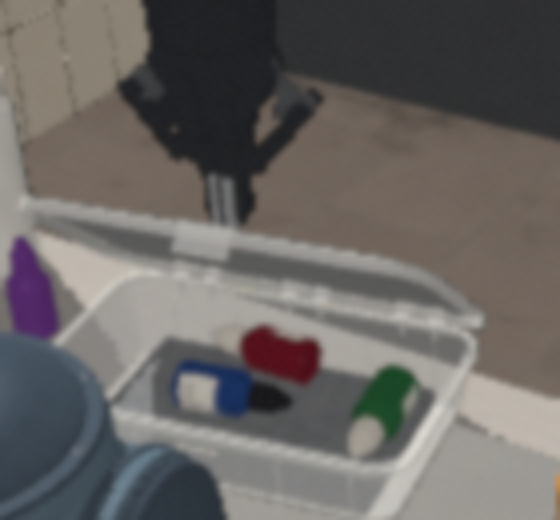

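The lid is following and leans forward at about 45°, and the bottles are undisturbed. I'll continue down the arc.

```bash
python3 -m jog '[0,0.16,0,0.23,0, 0,0.16,0,0.23,0, 0,0.16,0,0.23,0, 0,0.1,0,0.23,0, 0,0.1,0,0.23,0, 0,0.1,0,0.23,0, 0,0.03,0,0.2,0, 0,0.03,0,0.2,0, 0,0,0,0.1,0, 0,0,0,0,0, 0,0,0,0,0]'; python3 -c "from h import *;st()"
```

```text
time: 12.58
tcp_pos: [0.3498, 0.1659, 0.0735]
ee_rot: [-0.275, 3.129, 0.0]
contact_force: [-0.2, -0.7, 0.3]
finger_gap: -0.0
gripper_force: 0.0
t 12.575 box mm [-45.9   0.6] z 73.5 yaw -169.94 want -169.89 F [-0.2 -0.7  0.3] gap -7.735594529503083e-06
```

```bash
python3 -m jog '[0,0,0,0.06,0, 0,0,0,0.06,0, 0,0,0,0.06,0, 0,0,0,0,0, 0,0,0,0,0]'; python3 -c "from h import *;st()"
```

```text
time: 13.2
tcp_pos: [0.3492, 0.1657, 0.0642]
ee_rot: [0.275, -3.129, 0.0]
contact_force: [-0.2, -0.3, 0.5]
finger_gap: 0.0001
gripper_force: 0.0
t 13.2 box mm [-46.6   0.5] z 64.2 yaw -169.94 want -169.89 F [-0.2 -0.3  0.5] gap 0.00012973310273958942
```

```bash
python3 -m jog '[0,0,0,0.03,0, 0,0,0,0.03,0, 0,0,0,0,0]'; python3 -m jog '[0,0,0,0.03,0, 0,0,0,0,0]'
```

```text
time: 13.58
tcp_pos: [0.3495, 0.1658, 0.0631]
ee_rot: [-0.276, 3.129, 0.0]
contact_force: [-7.7, -2.7, 23.3]
finger_gap: 0.0002
gripper_force: 11.6
time: 13.82
tcp_pos: [0.3496, 0.1658, 0.0628]
ee_rot: [-0.276, 3.128, 0.0]
contact_force: [-11.6, -2.5, 39.0]
finger_gap: -0.0002
gripper_force: 19.6
```

It has stopped hard at z ≈ 63 mm under 39 N, so the lid is seated. Retract and check.

```bash
python3 -m jog '[0,0,0,-0.1,0, 0,0,0,-0.5,0, 0,0,0,-0.8,0, 0,0,0,-0.8,0, 0,0,0,-0.8,0, 0,0,0.7,-0.6,0, 0,0,0.7,0,0, 0,0,0.7,0,0, 0,0,0.7,0,0, 0,0,0.7,0,0, 0,0,0,0,0]'; python3 - <<'E'
from h import *
st();a=bot.read_camera("top")[135:255,145:295];b=bot.read_camera("scene")[115:245,170:310]
r=lambda x:cv2.resize(x[:,:,::-1],(390,340),interpolation=2)
cv2.imwrite("pics/f.png",np.hstack([r(a),r(b)]))
E
```

```text
time: 15.2
tcp_pos: [0.3184, 0.3397, 0.2394]
ee_rot: [0.28, -3.129, -0.0]
contact_force: [-0.3, 0.1, 0.4]
finger_gap: 0.0002
gripper_force: 0.0
t 15.2 box mm [-46.3 177.2] z 239.4 yaw -169.76 want -169.89 F [-0.3  0.1  0.4] gap 0.00017735057533452853
```

View pics/f.png

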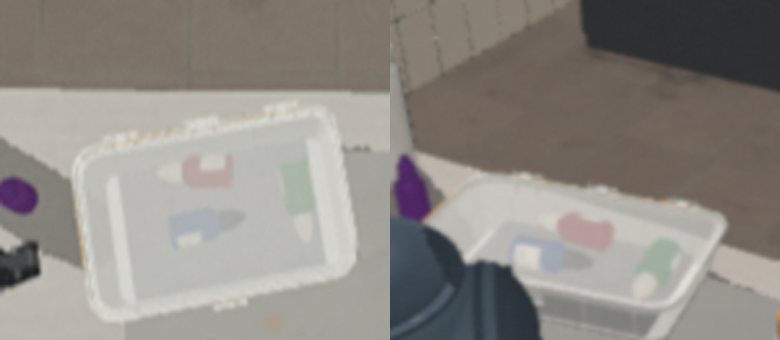

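The lid lies flat on the rim in both views (front tab at (230,303) on the left). All three bottles lie flat beneath it, and the robot is clear.

```bash
python3 -c "from rig import bot;print(bot.job_done())"
```

```text
the job is handed in; nothing more can be done
None
```

I pushed the red and blue bottles over so they lie flat beside the green one, pressed the lid fully shut, and handed the job in at about 15 s with the robot clear.

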